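# Take the rejected boot heel out of the lift-bonding fixture

### The job

Two boot heels are clamped in the sloping fixture while their crepe lifts bond; the one with a strip of red tape across its lift is a reject. Swing back the handle of its toggle clamp all the way, take the heel out of its nest and put it in the red crate with the other reject: it will be reworked, so lower it in and let go only when it is below the rim. Leave that clamp open for the next heel, leave the good heel clamped where it is, and do not disturb the glue tin or the hammer.

Things in the scene. Friction and masses are not known exactly. Their poses are not given: they have to be found in the camera images.
- jig: Fixed fixture: aluminium plate 340 mm wide (y), 230 mm up the slope, on a green base; rises 30 degrees away from the robot. Two nests, each with a 12 mm high stop at the heel's breast, two 14 mm pins behind its back, and an upright-handle toggle clamp uphill. Origin: on the table below the midpoint between the nests. x level, away from the robot; z up. Square to the plate is (-0.5, 0, 0.866) here.
- nest_left (a point): Centre of the left nest's floor, where the middle of the heel's seat rests: y = +80 mm in the jig's frame, 55 mm above the table. Axes as the jig's (level). Both clamps pivot, measured along the slope from here: bar 88 mm uphill, 48 mm off the plate; handle 132 mm uphill, 30 mm off.
- nest_right (a point): Centre of the right nest's floor, where the middle of the heel's seat rests: y = -80 mm in the jig's frame, 55 mm above the table. Axes as the jig's (level). At both nests the open bar stands square to the plate, 145 mm high, its foot 90 mm uphill: from straight above it overhangs the heel, so the way in is square to the plate.
- clamp_left (a joint): Handle of the toggle clamp over the left (+y) nest. 0: clamped, handle square to the sloping plate (leaning 30 degrees towards the robot), the bar's rubber foot down on the lift. 1.13: fully open, at its stop, handle leaning 35 degrees away from the robot, bar swung up. Pivot along the jig's y. Friction, some 3 N at the grip, holds it wherever it is left.
- clamp_right (a joint): Handle of the toggle clamp over the right (-y) nest. 0: clamped, handle square to the sloping plate (leaning 30 degrees towards the robot), the bar's rubber foot down on the lift. 1.13: fully open, at its stop, handle leaning 35 degrees away from the robot, bar swung up. Pivot along the jig's y. Friction, some 3 N at the grip, holds it wherever it is left.
- grip_left (a point): Centre of the blue grip of the left clamp's handle, 100 mm from its pivot. The grip is a 20 mm round bar, 60 to 138 mm from the pivot. Site axes: z along the handle outwards, x the way its top moves as it opens, y along the pivot.
- grip_right (a point): Centre of the blue grip of the right clamp's handle, 100 mm from its pivot. The grip is a 20 mm round bar, 60 to 138 mm from the pivot. Site axes: z along the handle outwards, x the way its top moves as it opens, y along the pivot.
- heel_reject: Boot heel, D-shaped: 62 long, 54 wide, 42 mm high: 36 in dark layers, then a 6 mm tan lift. Origin: centre of its underside (seat). x: from flat breast (-31) to round back (+31 mm); z: seat to lift. Sides y = +-27 mm, straight and parallel from breast to x = 0. Reject: red tape (12 x 50 mm) across the lift, lift 7 mm too far back. 75-155 g. Starts in a nest, breast downhill, z square to plate.
- heel_good: Boot heel, D-shaped: 62 long, 54 wide, 42 mm high: 36 in dark layers, then a 6 mm tan lift. Origin: centre of its underside (seat). x: from flat breast (-31) to round back (+31 mm); z: seat to lift. Sides y = +-27 mm, straight and parallel from breast to x = 0. Good part, lift flush, no tape, clamped in the other nest.
- crate: Red plastic reject crate, open on top, fixed to the left or right of the fixture: 300 mm (x) by 200 mm (y), 120 mm high, walls and floor 5 mm. Origin: centre of its underside.
- crate_in (a point): Centre of the red crate's inner floor, 5 mm above the table; axes as the crate's.
- heel_old: Boot heel, D-shaped: 62 long, 54 wide, 42 mm high: 36 in dark layers, then a 6 mm tan lift. Origin: centre of its underside (seat). x: from flat breast (-31) to round back (+31 mm); z: seat to lift. Sides y = +-27 mm, straight and parallel from breast to x = 0. An earlier reject with red tape, loose on the crate's floor, at its +x end.
- basket: Steel wire basket of finished heels, fixed on the other side of the fixture from the crate: 300 mm (x) by 200 mm (y), 110 mm high. Origin: centre of its underside. Not part of the job.
- glue_tin: Yellow and steel glue tin with a black knob on its brush lid, 80 mm diameter, 135 mm high over all, 0.55 kg, loose, behind the fixture. Origin: centre of its underside.
- hammer: Hammer lying loose behind the fixture, crosswise, about 300 mm long. Origin: underside below its middle.

How it is judged (in metres and radians):
On the way, in this order (a step that is already met when the one before it is completed fails the run):
1. the clamp over the rejected heel is swung open (handle past 0.95 rad) while the heel is still in its nest (((distance between heel_reject and nest_left below 0.02 m and value of joint clamp_left above 0.95 rad) or (distance between heel_reject and nest_right below 0.02 m and value of joint clamp_right above 0.95 rad))), for 0.1 s.
2. the rejected heel, still held in the fingers, is inside the red crate with its seat centre below the rim (less than 110 mm above the inner floor) (x of heel_reject in the frame of crate_in between -0.135 and 0.135 m and y of heel_reject in the frame of crate_in between -0.09 and 0.09 m and z of heel_reject in the frame of crate_in below 0.11 m and contact force between the fingers and heel_reject above 0.5 N), for 0.04 s.
At the end, for the whole second after the job is handed in: The rejected heel lies still and released in the red crate (seat centre within 135 and 90 mm of its centre, under 90 mm above its floor). The clamp it came from is open (over 0.9 rad). The good heel has moved under 10 mm and its clamp is shut (under 0.1 rad) (x of heel_reject in the frame of crate_in between -0.135 and 0.135 m and y of heel_reject in the frame of crate_in between -0.09 and 0.09 m and z of heel_reject in the frame of crate_in below 0.09 m and linear speed of heel_reject below 0.03 m/s and contact force between the fingers and heel_reject below 0.1 N and ((y of heel_good in the frame of jig above 0 m and (value of joint clamp_right above 0.9 rad and value of joint clamp_left below 0.1 rad)) or (y of heel_good in the frame of jig below 0 m and (value of joint clamp_left above 0.9 rad and value of joint clamp_right below 0.1 rad))) and distance of heel_good from where it was at the start of the episode below 0.01 m); the robot touches nothing.
It fails at once if the clamp of the good heel is opened (handle past 0.25 rad) ((y of heel_good in the frame of jig above 0 m and value of joint clamp_left above 0.25 rad) or (y of heel_good in the frame of jig below 0 m and value of joint clamp_right above 0.25 rad)).
It fails at once if the good heel is moved by more than 15 mm (distance of heel_good from where it was at the start of the episode above 0.015 m).
It fails at once if the glue tin or the hammer is pushed more than 30 mm, or the tin is tipped (distance of any of glue_tin, hammer from where it was at the start of the episode above 0.03 m or angle between glue_tin's own z axis and vertical above 0.5 rad).
It also fails if it takes over 58 s, if anything falls off the work surface, if the arm or the gripper's body presses on something with over 40 N, if the wrist force passes 120 N, or if a joint passes its speed limit or range.

### The arm

A 6-joint arm with a two-finger parallel gripper is mounted at the origin on the work surface. World frame = base frame: x ahead of the robot, y to its left, z up, the work surface at z = 0. Lengths are in mm, angles in rad, forces in N, time in s.
With the tool pointing down it reaches from about 350 to 875 mm from the base axis. Payload 4.2 kg.
Tool frame: the origin (TCP) lies at the very end of the fingers, on their centre line; the grasp point (between the pads) lies 19 mm behind it (arm.grip_point_offset is the distance from the TCP to the grasp point, in mm); z points along the fingers, y is the direction in which the jaws open and shut (so a half turn about z gives the same grasp; the last joint's range is limited). The gripper opens to 85 mm and grips with 20 to 120 N. Pads are 22 mm wide; open, the fingers measure 114 mm over their backs; the gripper's body (76 mm by 85 mm) begins 54 mm behind the grasp point. The pads swing forward as they close: fully open they stand 13 mm farther back than shut.
Start: joints at [1.449, 0.385, 0.008, 0, -1.194, -0.259], TCP at [232.256, 580.221, 231.312] pointing down, gripper open.
Joint ranges: [-3.14, 3.14], [-1.21, 2.06], [-1.07, 1.41], [-3.16, 2.05], [-2.99, -0.16], [-3.1, 3.1]. Speed limits (rad/s): [2.79, 2.79, 3.14, 3.14, 3.14, 3.14].

### API

Orientations are given as a unit quaternion [x, y, z, w].
In Python, from bench import arm gives the robot as it stands.
- The arm moves only by the tool drive_tool, never from a script. Its argument "steps" is a list of rows, each a list of 5 numbers: the shift along the tool's x, y, z in m, then the turn about the tool's z in degrees, then the finger opening in m, from 0 to 0.0854. A call has 1 to 20 rows; each row shifts and turns the commanded pose from where the row before left it, along the tool's axes as they then stand; what a row does not reach is not made up. A row lasts 1/10 s, in which the tool goes at most 50 mm and 8.59 degrees, less where a joint would pass 70% of its speed; a pose out of reach is approached as far as the arm can. A call is refused whole if a number of a shift passes 0.05 or a number of a turn 8.59, either way. A call with a gripper value outside its range is refused whole. The fingers move at their own pace and stop on an object; the grip force is fixed at half the most. Time passes only in rows, so rows that do not move let the fingers close. It gives the time, the measured TCP pose, the force and the opening at its end, in the units of the state.
- arm.read_state(): the state, without advancing time (a new reading comes with each control period).
- arm.get_image(name): name is "scene" or "top" or "wrist"; returns (picture, depth): 480x640x3 uint8, blue, green, red; 480x640 float32, mm along the optical axis (not along the pixel's ray), 0 where there is no reading.
- arm.camera_params(name): a dict with "K" (3x3 intrinsics, pixels), "world_to_cam" (4x4, takes a point from world to camera coordinates); the wrist camera has in their place "mount" (4x4, takes a point from camera to tool coordinates, whose origin is the TCP and whose axes are the flange's). Camera axes: x right, y up, looking along -z (the intrinsics and any distortion apply to the point x, -y, -z); pixel columns grow to the right and rows downward; lengths in mm; the calibration is good to about 2 mm. A picture is of the moment at which its call begins: read the wrist's pose just before it. camera_params takes no time and is no camera call.
- arm.job_done(): hands the job in, once; it reports no verdict.
The state is a dict: "clock": time; "joints": joint angles; "joint_vel": joint speeds; "joint_efforts": joint torques, N m; "position": TCP position; "ee_rot": TCP orientation; "contact_force": force on the tool from outside, world axes, zero at the start; "wrist_torque": the same for the moment, N m; "gripper_width": finger opening in mm.
Only numpy, scipy, OpenCV 4.12 (cv2) and the standard library are available. Lean on these libraries where they do the work, as an engineer would, in place of code of your own. Each camera call takes 0.05 s, during which the arm holds its last target.

## Working session

There is one attempt and no reset: what is moved stays moved. The work goes in short steps, Python scripts to look and compute and a tool call to move; the robot and the scene stay as the last step left them, time stands still between calls to the robot, and variables do not carry over. Pictures are saved under pics/ and viewed, and the job is handed in when it is done.

Besides the shell and the picture viewer there is one more tool, called after "Request:" by a JSON object that holds its "method" and its "body", one argument or row to a line. drive_tool: Moves the arm, as the interface text tells. Its arguments: {"type":"object","properties":{"steps":{"type":"array"}},"required":["steps"]}

```bash
ls; mkdir -p pics; python3 - <<'E'
from bench import arm
import cv2,numpy as np
s=arm.read_state();print(s)
for n in("scene","top"):
    p,d=arm.get_image(n);cv2.imwrite(f"pics/{n}0.png",p);np.save(f"pics/{n}0.npy",d)
    print(n,arm.camera_params(n))
print(arm.camera_params("wrist"))
E
```

```text
pics
{'clock': 0.0, 'joints': array([ 1.44858660e+00,  3.85557484e-01,  6.61233079e-03, -4.70418559e-04,
       -1.19397148e+00, -2.58569841e-01]), 'joint_vel': array([-0.00157894, -0.0013978 , -0.00023444,  0.0014948 , -0.00246317,
        0.0003571 ]), 'joint_efforts': array([ 4.16091889e-04, -3.92291021e+01,  1.88401705e+01,  4.18638468e+00,
       -4.69400460e-03, -4.87564922e-08]), 'position': array([232.06873545, 579.69477688, 230.21996669]), 'ee_rot': array([ 9.81913544e-01, -1.89326754e-01, -1.45881450e-04,  1.07258198e-03]), 'contact_force': array([-0.37564116,  0.03964256, -0.01205224]), 'wrist_torque': array([-0.00445387,  0.02566889, -0.00255207]), 'gripper_width': 85.1640798743553}
scene {'K': array([[593.19322287,   0.        , 311.71117277],
       [  0.        , 593.19322287, 235.00038033],
       [  0.        ,   0.        ,   1.        ]]), 'world_to_cam': array([[ 7.36329474e-01,  6.76432938e-01,  1.60432542e-02,
        -4.28524189e+02],
       [-5.18559271e-01,  5.48927987e-01,  6.55571772e-01,
         2.08763433e+02],
       [ 4.34643748e-01, -4.91036196e-01,  
[... 463 characters left out ...]
5.87353339e+02],
       [-1.32889133e-01, -6.77671775e-03,  9.91107741e-01,
        -1.36759543e+03],
       [ 0.00000000e+00,  0.00000000e+00,  0.00000000e+00,
         1.00000000e+00]])}
{'K': array([[391.13208975,   0.        , 317.47639483],
       [  0.        , 391.13208975, 243.29293047],
       [  0.        ,   0.        ,   1.        ]]), 'mount': array([[ 7.01861156e-04,  9.46677224e-01,  3.22182775e-01,
         8.30339669e+01],
       [ 9.99999740e-01, -6.11560411e-04, -3.81493584e-04,
        -9.21258719e-01],
       [-1.64117058e-04,  3.22182959e-01, -9.46677408e-01,
        -1.42114664e+02],
       [ 0.00000000e+00,  0.00000000e+00,  0.00000000e+00,
         1.00000000e+00]])}
```

View pics/scene0.png

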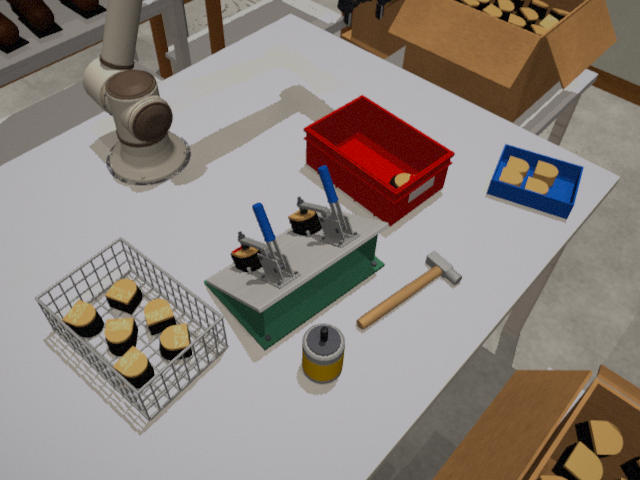

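View pics/top0.png

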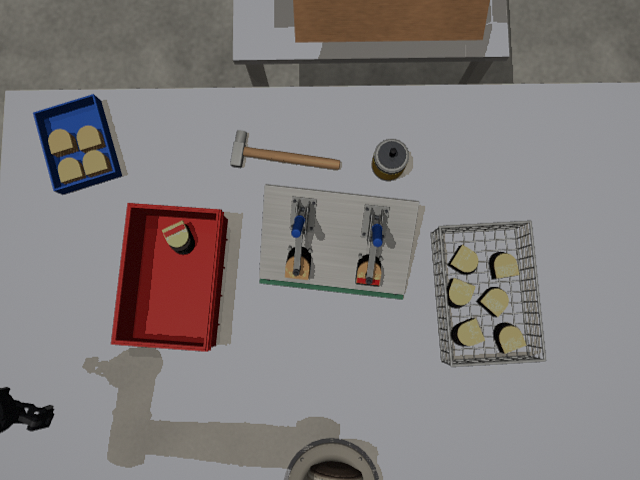

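```bash
cat > h.py <<'E'
import numpy as np,cv2
from bench import arm
def cam(n,s=None):
    c=arm.camera_params(n)
    if n=="wrist":
        from scipy.spatial.transform import Rotation as R
        s=s or arm.read_state()
        T=np.eye(4);T[:3,:3]=R.from_quat(s["ee_rot"]).as_matrix();T[:3,3]=s["position"]
        return c["K"],T@c["mount"]
    return c["K"],np.linalg.inv(c["world_to_cam"])
def deproj(K,C,u,v,z):
    u,v,z=map(np.asarray,(u,v,z))
    p=np.stack([(u-K[0,2])/K[0,0]*z,-(v-K[1,2])/K[1,1]*z,-z,np.ones_like(z*1.0)],-1)
    return (p@C.T)[...,:3]
def proj(K,C,P):
    P=np.atleast_2d(P).astype(float);q=np.c_[P,np.ones(len(P))]@np.linalg.inv(C).T
    return np.c_[K[0,2]+K[0,0]*q[:,0]/-q[:,2],K[1,2]-K[1,1]*q[:,1]/-q[:,2]]
E
python3 - <<'E'
from h import *
p=cv2.imread("pics/top0.png")
c=cv2.resize(p[170:310,245:435],None,fx=4.2,fy=4.2,interpolation=cv2.INTER_CUBIC);cv2.imwrite("pics/topc.png",c)
p=cv2.imread("pics/scene0.png")
c=cv2.resize(p[150:350,190:400],None,fx=3,fy=3,interpolation=cv2.INTER_CUBIC);cv2.imwrite("pics/scenec.png",c)
K,C=cam("top");d=np.load("pics/top0.npy")
v,u=np.mgrid[0:480,0:640]
X=deproj(K,C,u,v,d)
np.save("pics/X.npy",X)
for uv in [(100,120),(340,400),(340,215),(340,240),(340,270),(368,281),(298,270),(170,300),(390,150),(405,205),(270,200)]: print(uv,X[uv[1],uv[0]].round(1))
E
```

```text
(100, 120) [850.4 539.5  52.8]
(340, 400) [193.1 -21.4   2.6]
(340, 215) [606.5 -25.  114.7]
(340, 240) [554.4 -24.8  84.5]
(340, 270) [489.3 -24.6  48.2]
(368, 281) [460.1 -83.5 122.5]
(298, 270) [485.7  68.  120. ]
(170, 300) [425.8 376.5   1.5]
(390, 150) [ 745.9 -136.3  139.4]
(405, 205) [ 623.9 -166.6  133.9]
(270, 200) [640.8 129.2 120.5]
```

View pics/topc.png

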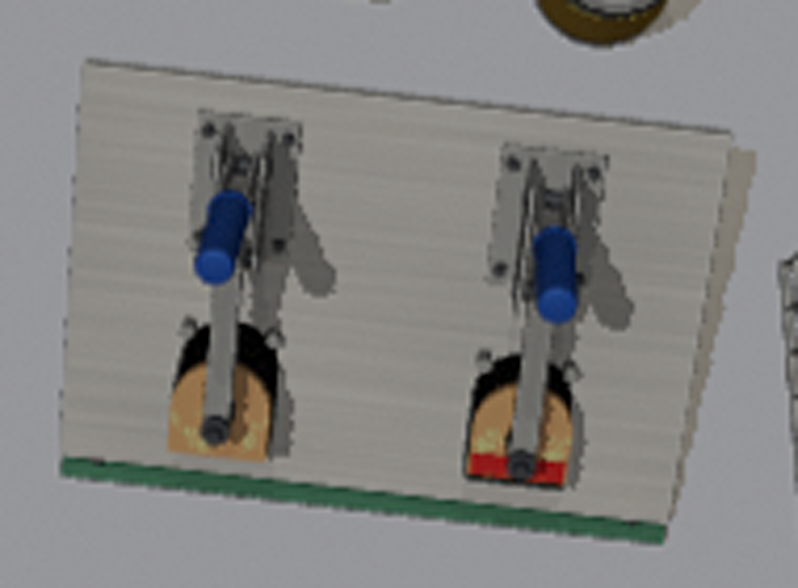

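View pics/scenec.png

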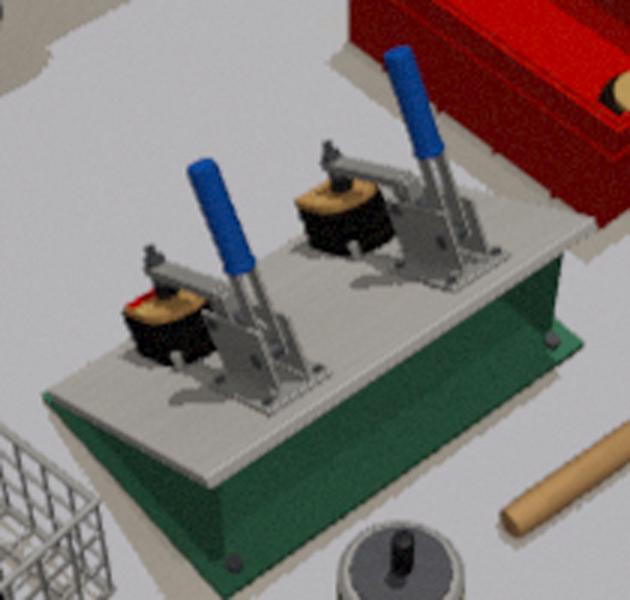

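```bash
cat >> h.py <<'E'
from scipy.optimize import least_squares
U=np.array([.8660254,0,.5]);N=np.array([-.5,0,.8660254]);Y=np.array([0,1.,0])
def jigpt(side,s,y,h): # side +1 left -1 right; s along slope from nest, y offset, h off plate
    return np.array([0,80*side+y,55])+s*U+y*0*Y+h*N
def Rz(a): return np.array([[np.cos(a),-np.sin(a),0],[np.sin(a),np.cos(a),0],[0,0,1]])
def j2w(q,P): return np.asarray(P)@Rz(q[2]).T+np.array([q[0],q[1],0])
E
python3 - <<'E'
from h import *
X=np.load("pics/X.npy");p=cv2.imread("pics/top0.png")
# plate plane
m=np.zeros((480,640),bool)
m[205:285,320:345]=1; m[235:280,395:403]=1
P=X[m];P=P[np.isfinite(P).all(1)]
c=P.mean(0);n=np.linalg.svd(P-c)[2][2];n*=np.sign(n[2]);print("n",n,"tilt",np.degrees(np.arccos(n[2])),"yaw",np.degrees(np.arctan2(-n[1],-n[0])), "c",c, "res",np.std((P-c)@n))
hs=cv2.cvtColor(p,cv2.COLOR_BGR2HSV)
b=cv2.inRange(hs,(105,150,40),(130,255,255))>0
for x0 in(280,360):
    mm=b.copy();mm[:,:x0]=0;mm[:,x0+35:]=0;mm[:190]=0;mm[260:]=0
    Q=X[mm];print(mm.sum(),"top pts",Q[Q[:,2]>Q[:,2].max()-10].mean(0),"med",np.median(Q,0))
obs=[("top",1,(296.2,233.6)),("top",-1,(377.6,242.6)),("scene",1,(322.7,168.3)),("scene",-1,(257.7,205.3))]
cs={k:cam(k) for k in("top","scene")}
def f(q,only=None):
    r=[]
    for k,s,uv in obs:
        if only and k!=only: continue
        r+=list((proj(*cs[k],j2w(q,jigpt(s,132,0,168)))-uv)[0])
    return np.array(r)
for o in(None,"top","scene"):
    r=least_squares(f,[500,0,0],x_scale=[1,1,.01],kwargs={"only":o});print(o,r.x,np.degrees(r.x[2]),r.fun.round(2))
E
```

```text
n [-0.90627766  0.40092863  0.13385454] tilt 82.30761103527256 yaw -23.864143446979142 c [539.4344582  -29.53834036  79.58910546] res 44.74496863944778
184 top pts [4.00534622e+02 1.14198474e-01 1.43357059e+03] med [564.66110019  61.84473318 252.07570575]
193 top pts [530.65582691 -93.28341264 267.7849194 ] med [545.23875783 -94.86504463 250.98298795]
None [ 5.08481888e+02 -1.29371859e+01 -1.21473298e-01] -6.959907310970577 [ 0.44 -0.61  0.84 -0.6   0.21 -1.51 -0.16 -0.98]
top [ 5.07315601e+02 -1.16611223e+01 -1.21871085e-01] -6.982698835764784 [-0.2  -0.02  0.2   0.02]
scene [ 5.10746040e+02 -1.52913900e+01 -1.22406634e-01] -7.013383535466959 [ 0.28 -0.35 -0.26  0.29]
```

Request:
{"method": "drive_tool", "body": {
  "steps": [
    [0,0,-0.005,8.26,0.085],
    [0,0,-0.005,8.26,0.085],
    [0,0,-0.005,8.26,0.085],
    [0,0,-0.005,8.26,0.085],
    [0,0,-0.005,8.26,0.085],
    [0,0,-0.005,8.26,0.085],
    [0,0,-0.005,8.26,0.085],
    [0,0,-0.005,8.26,0.085],
    [0,0,-0.005,8.26,0.085],
    [0,0,-0.005,8.26,0.085],
    [0,0,-0.005,8.26,0.085],
    [0,0,-0.005,8.26,0.085],
    [0,0,-0.005,8.26,0.085],
    [0,0,-0.005,8.26,0.085],
    [0,0,-0.005,8.26,0.085],
    [0,0,-0.005,8.26,0.085],
    [0,0,-0.005,8.26,0.085],
    [0,0,-0.005,8.26,0.085],
    [0,0,-0.005,8.26,0.085],
    [0,0,-0.005,8.26,0.085]
  ]
}}

```text
clock: 2.1
position: [242.3, 578.5, 330.7]
ee_rot: [0.051, 0.999, 0.0, -0.006]
contact_force: [0.3, -0.5, -0.5]
gripper_width: 84.9
```

```bash
cat >> h.py <<'E'
from scipy.spatial.transform import Rotation as R
def st(q=(508,-13,-.1215)):
    s=arm.read_state();M=R.from_quat(s["ee_rot"]).as_matrix();p=s["position"]
    j=Rz(q[2]).T@(p-[q[0],q[1],0])
    print("t",round(s["clock"],2),"pos",p.round(1),"yaw",np.degrees(np.arctan2(M[1,0],M[0,0])).round(2),"zax",M[:,2].round(4),"jig",j.round(1),"F",s["contact_force"].round(1),"w",round(s["gripper_width"],1),"q",s["joints"].round(2))
    return s
E
python3 - <<'E'
from h import *
s=st()
M=R.from_quat(s["ee_rot"]).as_matrix()
T=j2w((508,-13,-.1215),[0,-80,0]);print(T,M.T@(np.r_[T[:2],340]-s["position"]))
E
```

```text
t 2.1 pos [242.3 578.5 330.7] yaw 174.1 zax [-1.250e-02  7.000e-04 -9.999e-01] jig [-335.4  554.9  330.7] F [ 0.3 -0.5 -0.5] w 84.9 q [ 1.43  0.34  0.2  -0.01 -1.42 -3.1 ]
[498.3038972  -92.41023606   0.        ] [-323.44419595 -641.0452428   -13.00766491]
```

Request:
{"method": "drive_tool", "body": {
  "steps": [
    [-0.02,-0.04,-0.001,0,0.085],
    [-0.02,-0.04,-0.001,0,0.085],
    [-0.02,-0.04,-0.001,0,0.085],
    [-0.02,-0.04,-0.001,0,0.085],
    [-0.02,-0.04,-0.001,0,0.085],
    [-0.02,-0.04,-0.001,0,0.085],
    [-0.02,-0.04,-0.001,0,0.085],
    [-0.02,-0.04,-0.001,0,0.085],
    [-0.02,-0.04,-0.001,0,0.085],
    [-0.02,-0.04,-0.001,0,0.085],
    [-0.02,-0.04,0,0,0.085],
    [-0.02,-0.04,0,0,0.085],
    [-0.02,-0.04,0,0,0.085],
    [-0.02,-0.04,0,0,0.085],
    [-0.02,-0.04,0,0,0.085],
    [-0.02,-0.04,0,0,0.085],
    [0,0,0,0,0.085],
    [0,0,0,0,0.085]
  ]
}}

```text
clock: 3.9
position: [495.7, -92.0, 336.0]
ee_rot: [0.053, 0.999, 0.001, -0.007]
contact_force: [-0.5, 0.7, 0.5]
gripper_width: 84.9
```

```bash
python3 - <<'E'
from h import *
s=st()
p,d=arm.get_image("wrist")
cv2.imwrite("pics/w1.png",p);np.save("pics/w1.npy",d)
K,C=cam("wrist",s);np.savez("pics/w1c.npz",K=K,C=C)
q=(508,-13,-.1215)
for n,P in dict(ltop=jigpt(1,132,0,168),rtop=jigpt(-1,132,0,168),rnest=jigpt(-1,0,0,42)).items(): print(n,proj(K,C,j2w(q,P)))
E
```

```text
t 3.9 pos [495.7 -92.  336. ] yaw 173.95 zax [-0.0136  0.0021 -0.9999] jig [ -2.6 -79.9 336. ] F [-0.5  0.7  0.5] w 84.9 q [ 0.14  0.12 -0.08 -0.   -1.38 -1.81]
ltop [[577.31773048 316.84753938]]
rtop [[314.79356666 313.02068291]]
rnest [[316.60023192 182.26248684]]
```

View pics/w1.png

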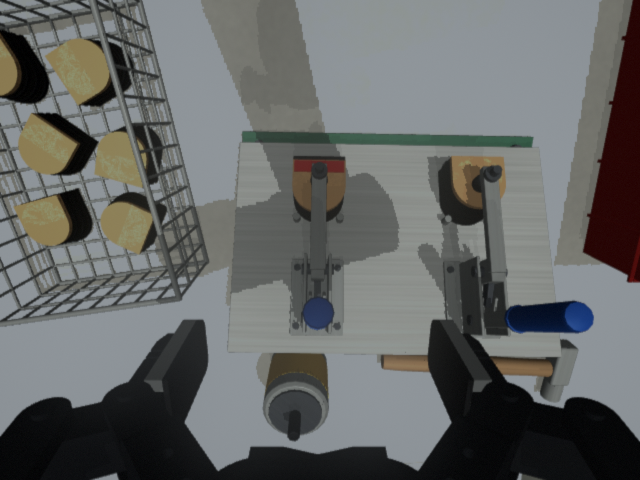

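```bash
python3 - <<'E'
from h import *
p=cv2.imread("pics/w1.png")
c=cv2.resize(p[125:365,220:620],None,fx=2,fy=2,interpolation=cv2.INTER_CUBIC);cv2.imwrite("pics/w1c.png",c)
d=np.load("pics/w1.npy");z=np.load("pics/w1c.npz");v,u=np.mgrid[0:480,0:640]
X=deproj(z["K"],z["C"],u,v,d)
for uv in [(318,312),(572,317),(319,160),(330,200),(470,165),(400,250),(400,300),(400,180),(270,300),(260,180),(350,170),(307,185)]: print(uv,d[uv[1],uv[0]],X[uv[1],uv[0]].round(1))
m=np.zeros(d.shape,bool);m[160:340,370:430]=1;m[240:330,245:280]=1;m&=d>0
P=X[m];c=np.median(P,0)
for _ in range(4):
    n=np.linalg.svd(P-P.mean(0),full_matrices=False)[2][2];n*=np.sign(n[2]);r=(P-P.mean(0))@n;P=P[abs(r)<3]
print("plane",n,P.mean(0),"tilt",np.degrees(np.arccos(n[2])),"yaw",np.degrees(np.arctan2(-n[1],-n[0])),len(P))
E
```

```text
(318, 312) 236.69073 [527.6 -94.  267. ]
(572, 317) 238.86302 [547.8  59.8 266.1]
(319, 160) 394.44052 [457.5 -85.3  78.2]
(330, 200) 385.34088 [494.9 -78.4  99.6]
(470, 165) 394.34094 [478.2  65.6  79.9]
(400, 250) 417.06927 [559.7  -9.2  84.8]
(400, 300) 408.81598 [606.3 -15.8 108.8]
(400, 180) 434.69067 [492.2   1.7  44.2]
(270, 300) 405.6468 [ 590.7 -150.4  111.6]
(260, 180) 432.38007 [ 475.6 -152.7   46.4]
(350, 170) 437.17462 [476.2 -52.3  38.2]
(307, 185) 387.45026 [478.9 -99.6  92.9]
plane [-0.49625099  0.06128889  0.86601307] [561.98187907 -42.73138926  87.74988464] tilt 30.001413698420972 yaw -7.040594420451125 13897
```

View pics/w1c.png

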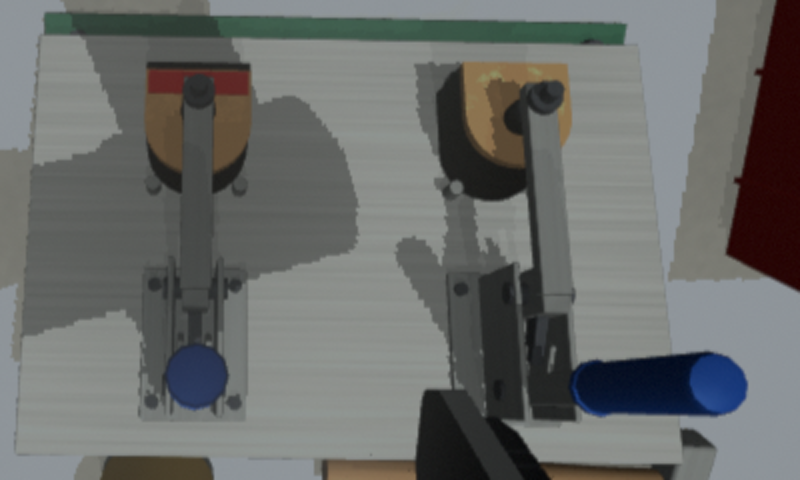

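Request:
{"method": "drive_tool", "body": {
  "steps": [
    [-0.025,0,0,1.0,0.06],
    [-0.0245,0,0.0,0,0.05],
    [0,0,0.02,0,0.05],
    [0,0,0.02,0,0.05],
    [0,0,0.02,0,0.05],
    [0,0,0.02,0,0.05],
    [0,0,0.02,0,0.05],
    [0,0,0.0145,0,0.05],
    [0,0,0,0,0.05],
    [0,0,0,0,0.05]
  ]
}}

```text
clock: 4.95
position: [544.0, -95.3, 222.6]
ee_rot: [0.059, 0.998, 0.0, -0.005]
contact_force: [0.0, 0.8, 1.3]
gripper_width: 49.9
```

```bash
sed -i 's/508,-13,-.1215/508,-13.4,-.1229/' h.py; python3 - <<'E'
from h import *
s=st()
p,d=arm.get_image("wrist")
cv2.imwrite("pics/w2.png",p)
E
```

```text
t 4.95 pos [544.  -95.3 222.6] yaw 173.22 zax [-0.0109  0.0016 -0.9999] jig [ 45.8 -76.9 222.6] F [0.  0.8 1.3] w 49.9 q [ 0.12  0.27 -0.18 -0.   -1.13 -1.81]
```

View pics/w2.png

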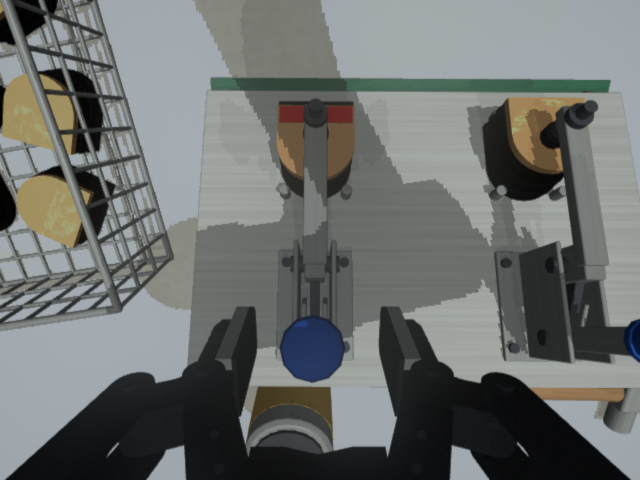

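Request:
{"method": "drive_tool", "body": {
  "steps": [
    [0,-0.0025,0,0,0.05],
    [0,0,0,0,0.016],
    [0,0,0,0,0.016],
    [0,0,0,0,0.016],
    [0,0,0,0,0.016],
    [0,0,0,0,0.016]
  ]
}}

```text
clock: 5.6
position: [544.0, -97.2, 222.8]
ee_rot: [0.06, 0.998, 0.002, -0.005]
contact_force: [-1.7, 6.8, 3.3]
gripper_width: 18.5
```

```bash
python3 - <<'E'
from h import *
s=st()
p,d=arm.get_image("wrist")
cv2.imwrite("pics/w3.png",p)
a0=-30
piv=np.array([99.3,147])
prev=None
for k in range(0,17):
    a=np.radians(a0+4.2*k); P=piv+108*np.array([np.sin(a),np.cos(a)])
    if prev is not None: print(k,round(a0+4.2*k,1),(-(P-prev)).round(1), P.round(1))
    prev=P
E
```

```text
t 5.6 pos [544.  -97.2 222.8] yaw 173.11 zax [-0.0096  0.0045 -0.9999] jig [ 46.  -78.8 222.8] F [-1.7  6.8  3.3] w 18.5 q [ 0.11  0.27 -0.18 -0.01 -1.13 -1.8 ]
1 -25.8 [-7.  -3.7] [ 52.3 244.2]
2 -21.6 [-7.2 -3.2] [ 59.5 247.4]
3 -17.4 [-7.5 -2.6] [ 67.  250.1]
4 -13.2 [-7.6 -2.1] [ 74.6 252.1]
5 -9.0 [-7.8 -1.5] [ 82.4 253.7]
6 -4.8 [-7.9 -1. ] [ 90.3 254.6]
7 -0.6 [-7.9 -0.4] [ 98.2 255. ]
8 3.6 [-7.9  0.2] [106.1 254.8]
9 7.8 [-7.9  0.8] [114. 254.]
10 12.0 [-7.8  1.4] [121.8 252.6]
11 16.2 [-7.7  1.9] [129.4 250.7]
12 20.4 [-7.5  2.5] [136.9 248.2]
13 24.6 [-7.3  3. ] [144.3 245.2]
14 28.8 [-7.1  3.6] [151.3 241.6]
15 33.0 [-6.8  4.1] [158.1 237.6]
16 37.2 [-6.5  4.6] [164.6 233. ]
```

View pics/w3.png

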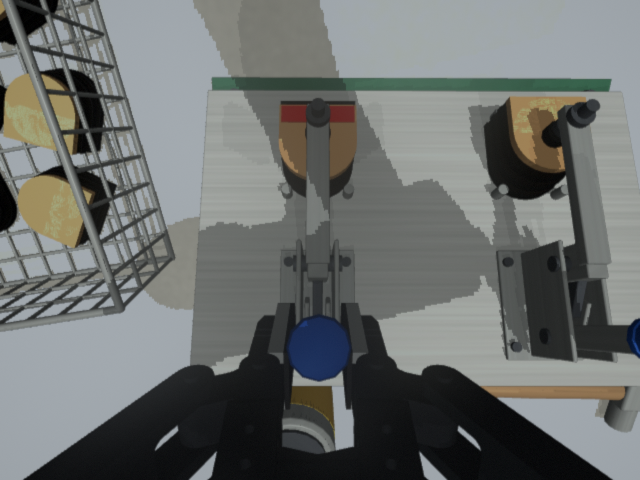

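Request:
{"method": "drive_tool", "body": {
  "steps": [
    [-0.007,0,-0.0037,0,0.016],
    [-0.0072,0,-0.0032,0,0.016],
    [-0.0075,0,-0.0026,0,0.016],
    [-0.0076,0,-0.0021,0,0.016],
    [-0.0078,0,-0.0015,0,0.016],
    [-0.0079,0,-0.001,0,0.016],
    [-0.0079,0,-0.0004,0,0.016],
    [-0.0079,0,0.0002,0,0.016]
  ]
}}

```text
clock: 6.45
position: [604.2, -105.7, 234.8]
ee_rot: [0.06, 0.998, 0.001, -0.006]
contact_force: [0.2, 0.1, -0.5]
gripper_width: 15.6
```

```bash
python3 - <<'E'
from h import *
s=st()
p,d=arm.get_image("wrist")
cv2.imwrite("pics/w4.png",p)
E
```

```text
t 6.45 pos [ 604.2 -105.7  234.8] yaw 173.12 zax [-0.0126  0.0022 -0.9999] jig [106.7 -79.8 234.8] F [ 0.2  0.1 -0.5] w 15.6 q [ 0.09  0.37 -0.01 -0.   -1.21 -1.78]
```

View pics/w4.png

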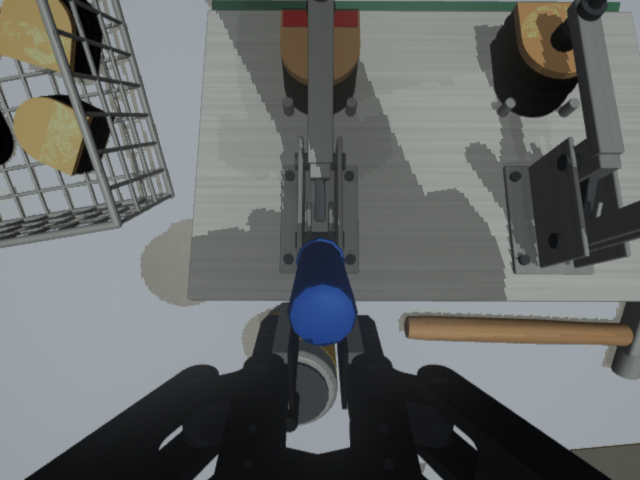

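```bash
python3 - <<'E'
from h import *
s=st()
p,d=arm.get_image("wrist")
K,C=cam("wrist",s)
q=(508,-13.4,-.1229)
for uv in [(323,310),(325,325),(323,285),(320,262),(320,248),(320,90),(320,12)]:
    X=deproj(K,C,*uv,d[uv[1],uv[0]]); print(uv,X.round(1),"jig",(Rz(q[2]).T@(X-[q[0],q[1],0])).round(1))
p2,d2=arm.get_image("scene")
cv2.imwrite("pics/s4.png",cv2.resize(p2[90:350,150:420],None,fx=2.2,fy=2.2,interpolation=cv2.INTER_CUBIC))
E
```

```text
t 6.5 pos [ 605.7 -106.4  235.3] yaw 173.12 zax [-0.0107  0.001  -0.9999] jig [108.3 -80.3 235.3] F [ 2.  -0.8  0.2] w 15.8 q [ 0.09  0.37 -0.   -0.   -1.21 -1.78]
(323, 310) [ 575.9 -100.3  282. ] jig [ 78. -78. 282.]
(325, 325) [ 579.6 -100.2  283.6] jig [ 81.7 -77.4 283.6]
(323, 285) [569.1 -99.5 280.5] jig [ 71.2 -78.  280.5]
(320, 262) [ 568.5 -100.2  264.2] jig [ 70.7 -78.7 264.2]
(320, 248) [ 572.9 -100.6  238. ] jig [ 75.1 -78.5 238. ]
(320, 90) [512.7 -93.  151.7] jig [ 14.4 -78.4 151.7]
(320, 12) [474.  -88.4 143.7] jig [-24.5 -78.6 143.7]
```

View pics/s4.png

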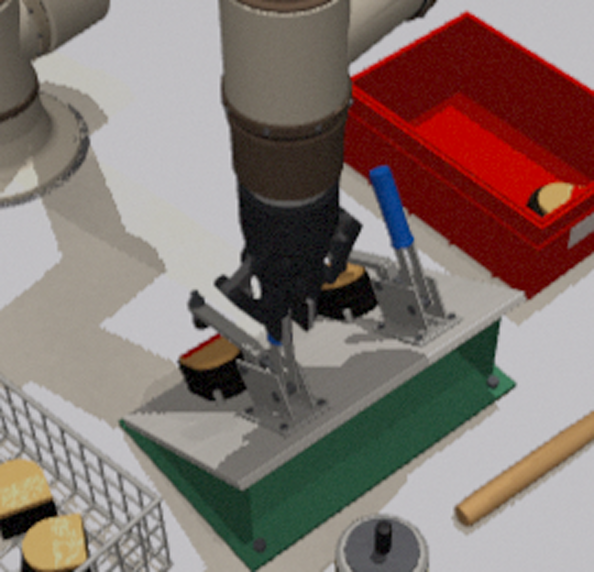

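Request:
{"method": "drive_tool", "body": {
  "steps": [
    [0,0,0,0,0.05],
    [0,0,0,0,0.05],
    [0,0,0,0,0.05],
    [0.013,0.001,0,0,0.05],
    [0.013,0,0,0,0.05],
    [0,0,0,0,0.05],
    [0,0,0,0,0.0],
    [0,0,0,0,0.0],
    [0,0,0,0,0.0],
    [0,0,0,0,0.0],
    [0,0,0,0,0.0]
  ]
}}

```text
clock: 7.7
position: [579.0, -101.5, 236.1]
ee_rot: [0.06, 0.998, 0.001, -0.005]
contact_force: [-0.7, 4.2, 3.1]
gripper_width: 18.4
```

```bash
python3 - <<'E'
from h import *
s=st()
p,d=arm.get_image("wrist")
cv2.imwrite("pics/w5.png",p)
E
```

```text
t 7.7 pos [ 579.  -101.5  236.1] yaw 173.12 zax [-0.0103  0.0025 -0.9999] jig [ 81.3 -78.7 236.1] F [-0.7  4.2  3.1] w 18.4 q [ 0.1   0.32 -0.07 -0.   -1.19 -1.79]
```

View pics/w5.png

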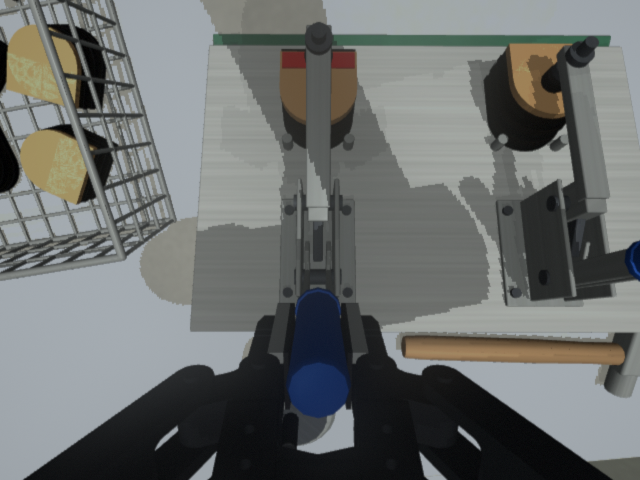

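```bash
cat >> h.py <<'E'
def wpts(uvs,q=(508,-13.4,-.1229)):
    s=st();p,d=arm.get_image("wrist");K,C=cam("wrist",s)
    for u,v in uvs:
        X=deproj(K,C,u,v,d[v,u]);print((u,v),X.round(1),"jig",(Rz(q[2]).T@(X-[q[0],q[1],0])).round(1))
    return p,d,K,C
E
python3 - <<'E'
from h import *
wpts([(318,300),(318,320),(318,350),(318,375),(318,385),(318,395),(318,408),(318,40)])
E
```

```text
t 7.75 pos [ 579.  -101.5  236.1] yaw 173.12 zax [-0.0101  0.0024 -0.9999] jig [ 81.3 -78.8 236.1] F [0.3 4.4 1.3] w 18.7 q [ 0.1   0.32 -0.07 -0.   -1.19 -1.79]
(318, 300) [574.5 -99.8 225.2] jig [ 76.6 -77.6 225.2]
(318, 320) [571.4 -99.5 248.1] jig [ 73.5 -77.7 248.1]
(318, 350) [567.  -99.1 274.6] jig [ 69.1 -77.8 274.6]
(318, 375) [571.1 -99.6 281.3] jig [ 73.2 -77.8 281.3]
(318, 385) [573.2 -99.8 283.1] jig [ 75.3 -77.8 283.1]
(318, 395) [ 577.4 -100.3  282.3] jig [ 79.5 -77.8 282.3]
(318, 408) [ 580.7 -100.7  283.8] jig [ 82.9 -77.7 283.8]
(318, 40) [461.7 -86.2 151.6] jig [-37.1 -77.9 151.6]
```

Request:
{"method": "drive_tool", "body": {
  "steps": [
    [-0.004,0,-0.0005,0,0.0],
    [-0.004,0,-0.0004,0,0.0],
    [-0.004,0,-0.0002,0,0.0],
    [-0.004,0,-0.0002,0,0.0],
    [-0.004,0,0,0,0.0],
    [-0.004,0,0.0002,0,0.0],
    [-0.004,0,0.0004,0,0.0],
    [-0.004,0,0.0004,0,0.0]
  ]
}}

```text
clock: 8.6
position: [607.7, -105.1, 235.6]
ee_rot: [0.06, 0.998, 0.001, -0.009]
contact_force: [-1.2, 6.2, 1.7]
gripper_width: 18.6
```

```bash
python3 - <<'E'
from h import *
p,d,K,C=wpts([(318,350),(318,375),(318,395),(318,410)])
cv2.imwrite("pics/w6.png",p)
E
```

```text
t 8.6 pos [ 607.7 -105.1  235.6] yaw 173.13 zax [-0.0181  0.0029 -0.9998] jig [110.2 -78.8 235.6] F [-1.2  6.2  1.7] w 18.6 q [ 0.09  0.38  0.01 -0.   -1.22 -1.78]
(318, 350) [ 595.7 -102.6  274.7] jig [ 97.9 -77.8 274.7]
(318, 375) [ 597.7 -102.9  284.3] jig [100.  -77.8 284.3]
(318, 395) [ 604.6 -103.7  284.1] jig [107.  -77.8 284.1]
(318, 410) [ 610.4 -104.4  283.5] jig [112.8 -77.8 283.5]
```

View pics/w6.png

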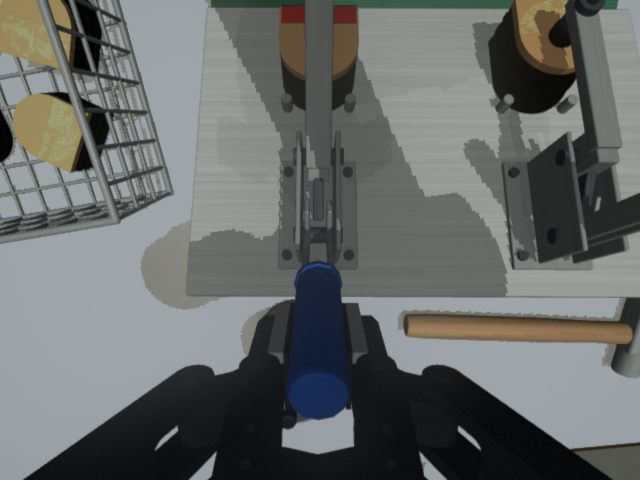

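Request:
{"method": "drive_tool", "body": {
  "steps": [
    [-0.0037,0,0.0003,0,0.0],
    [-0.0037,0,0.0005,0,0.0],
    [-0.0037,0,0.0006,0,0.0],
    [-0.0037,0,0.0007,0,0.0],
    [-0.0037,0,0.0008,0,0.0],
    [-0.0036,0,0.001,0,0.0],
    [-0.0036,0,0.0011,0,0.0],
    [-0.0036,0,0.0012,0,0.0],
    [-0.0035,0,0.0013,0,0.0],
    [-0.0035,0,0.0015,0,0.0],
    [-0.0034,0,0.0016,0,0.0],
    [-0.0034,0,0.0017,0,0.0],
    [-0.0033,0,0.0018,0,0.0]
  ]
}}

```text
clock: 9.95
position: [654.3, -110.9, 220.3]
ee_rot: [0.06, 0.998, 0.001, -0.009]
contact_force: [-2.1, 4.9, 3.8]
gripper_width: 18.2
```

```bash
python3 - <<'E'
from h import *
p,d,K,C=wpts([(318,350),(318,375),(318,395),(318,410)])
cv2.imwrite("pics/w7.png",p)
E
```

```text
t 9.95 pos [ 654.3 -110.9  220.3] yaw 173.11 zax [-0.017   0.0027 -0.9999] jig [157.1 -78.8 220.3] F [-2.1  4.9  3.8] w 18.2 q [ 0.07  0.47  0.11 -0.   -1.23 -1.76]
(318, 350) [ 640.2 -108.1  262.4] jig [142.8 -77.8 262.4]
(318, 375) [ 643.9 -108.6  269.3] jig [146.5 -77.8 269.3]
(318, 395) [ 647.  -109.   273.9] jig [149.6 -77.8 273.9]
(318, 410) [ 653.  -109.7  272.7] jig [155.7 -77.8 272.7]
```

View pics/w7.png

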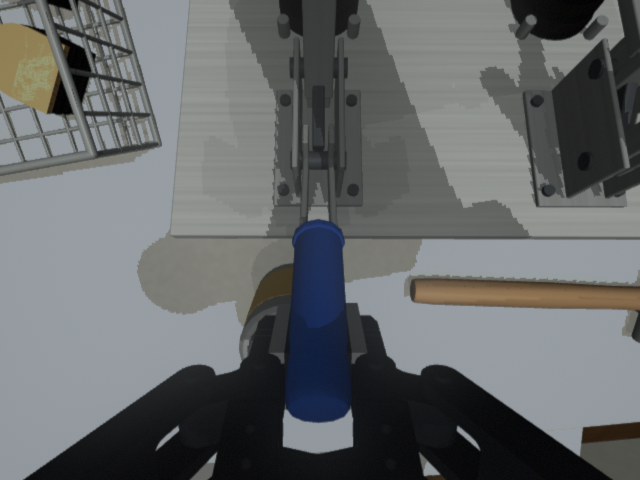

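Request:
{"method": "drive_tool", "body": {
  "steps": [
    [-0.0032,0,0.002,0,0.0],
    [-0.0031,0,0.0021,0,0.0],
    [-0.003,0,0.0022,0,0.0],
    [-0.0015,0,0.0012,0,0.0],
    [0,0,0,0,0.0]
  ]
}}

```text
clock: 10.5
position: [667.4, -112.3, 212.8]
ee_rot: [0.06, 0.998, 0.001, -0.005]
contact_force: [1.9, 4.2, -0.9]
gripper_width: 17.0
```

```bash
python3 - <<'E'
from h import *
p,d,K,C=wpts([(318,350),(318,375),(318,395),(318,410)])
cv2.imwrite("pics/w8.png",p)
E
```

```text
t 10.5 pos [ 667.4 -112.3  212.8] yaw 173.16 zax [-0.0103  0.0022 -0.9999] jig [170.4 -78.7 212.8] F [ 1.9  4.2 -0.9] w 17.0 q [ 0.07  0.49  0.13 -0.   -1.22 -1.76]
(318, 350) [ 652.  -109.5  256.5] jig [154.7 -77.7 256.5]
(318, 375) [ 656.  -110.   262.7] jig [158.8 -77.7 262.7]
(318, 395) [ 658.6 -110.3  267.8] jig [161.4 -77.7 267.8]
(318, 410) [ 665.1 -111.   266. ] jig [167.9 -77.6 266. ]
```

Request:
{"method": "drive_tool", "body": {
  "steps": [
    [0,0,0,0,0.05],
    [0,0,0,0,0.05],
    [0,0,0,0,0.05],
    [0,0,-0.02,0,0.05],
    [0,0,-0.03,0,0.05],
    [0,0,-0.03,0,0.05],
    [0,0,-0.03,0,0.06],
    [0.03,0,-0.02,0,0.085],
    [0.04,0,0,0,0.085],
    [0.04,0,0,0,0.085],
    [0.04,0,0,0,0.085],
    [0.04,0,0,0,0.085],
    [0.04,0,0,0,0.085],
    [0,0,0,0,0.085]
  ]
}}

```text
clock: 11.95
position: [435.6, -85.8, 347.5]
ee_rot: [0.06, 0.998, 0.001, -0.005]
contact_force: [0.1, -0.5, 0.1]
gripper_width: 85.1
```

```bash
python3 - <<'E'
from h import *
p,d,K,C=wpts([])
cv2.imwrite("pics/w9.png",p);np.savez("pics/w9.npz",d=d,K=K,C=C)
q=(508,-13.4,-.1229)
print(proj(K,C,j2w(q,[jigpt(-1,0,0,0),jigpt(-1,0,0,42),jigpt(-1,88,0,145)])))
p2,d2=arm.get_image("scene")
cv2.imwrite("pics/s9.png",cv2.resize(p2[90:350,150:420],None,fx=2.2,fy=2.2,interpolation=cv2.INTER_CUBIC))
E
```

```text
t 11.95 pos [435.6 -85.8 347.5] yaw 173.1 zax [-0.0098  0.0022 -0.9999] jig [-63.  -80.7 347.5] F [ 0.1 -0.5  0.1] w 85.1 q [ 0.17  0.01 -0.18 -0.   -1.39 -1.86]
[[316.93601154 244.13750787]
 [316.97575019 236.18193531]
 [316.82970687 318.55913428]]
```

View pics/w9.png

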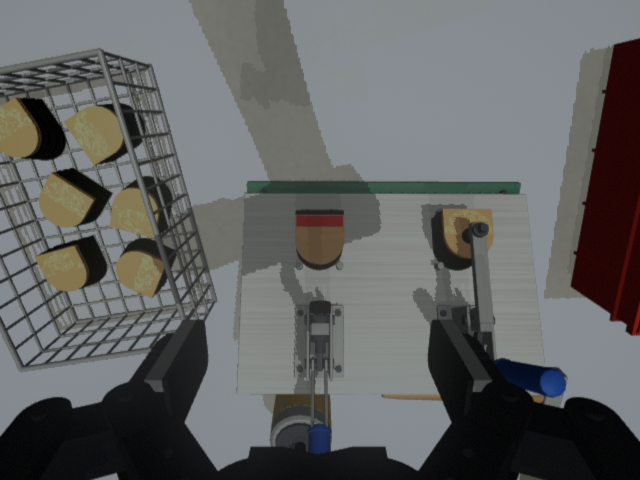

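View pics/s9.png

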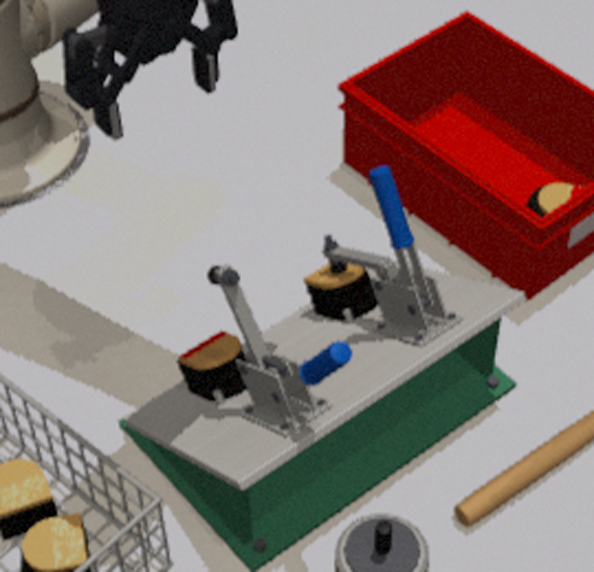

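```bash
python3 - <<'E'
from h import *
z=np.load("pics/w9.npz");d,K,C=z["d"],z["K"],z["C"];q=(508,-13.4,-.1229)
for u,v in [(319,302),(319,306),(319,310),(319,316),(319,325),(319,335),(319,430),(319,440),(319,450),(300,235),(340,235),(319,221),(319,255),(319,212),(319,263)]:
    X=deproj(K,C,u,v,d[v,u]);j=(Rz(q[2]).T@(X-[q[0],q[1],0]));e=j-[0,-80,55]
    print((u,v),"jig",j.round(1),"s,h",(e@U).round(1),(e@N).round(1))
pts=j2w(q,[jigpt(-1,-31,y,42) for y in(-27,27)]+[jigpt(-1,-31,y,36) for y in(-27,27)]);print(proj(K,C,pts).round(1))
p=cv2.imread("pics/w9.png");cv2.imwrite("pics/w9c.png",cv2.resize(p[180:340,250:400],None,fx=4,fy=4,interpolation=cv2.INTER_CUBIC))
E
```

```text
(319, 302) jig [ -6.8 -78.4 217.6] s,h 75.4 144.2
(319, 306) jig [ -3.6 -78.3 218.2] s,h 78.4 143.1
(319, 310) jig [ -1.5 -78.3 220.6] s,h 81.5 144.1
(319, 316) jig [  2.4 -78.3 222.9] s,h 86.1 144.2
(319, 325) jig [  7.2 -78.3 228.1] s,h 92.8 146.3
(319, 335) jig [ 15.  -78.3 229.5] s,h 100.3 143.6
(319, 430) jig [124.4 -77.7 209.6] s,h 185.0 71.7
(319, 440) jig [130.  -77.7 215.3] s,h 192.7 73.8
(319, 450) jig [133.5 -77.8 222.8] s,h 199.5 78.5
(300, 235) jig [-21.5 -98.2  89. ] s,h -1.7 40.2
(340, 235) jig [-22.1 -55.4  90.4] s,h -1.4 41.7
(319, 221) jig [-35.6 -77.9  83.3] s,h -16.7 42.4
(319, 255) jig [ -3.3 -77.8 101.5] s,h 20.4 41.9
(319, 212) jig [-43.2 -77.9  73.7] s,h -28.1 37.8
(319, 263) jig [  4.6 -77.8 104.4] s,h 28.7 40.5
[[292.1 208.2]
 [342.  208.4]
 [292.5 209.8]
 [341.6 210. ]]
```

View pics/w9c.png

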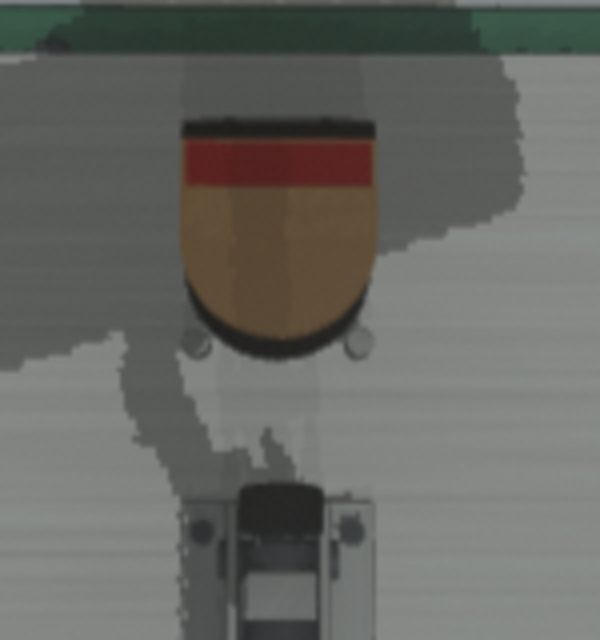

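Request:
{"method": "drive_tool", "body": {
  "steps": [
    [-0.043,0,0,0,0.0],
    [-0.043,0,0,0,0.0],
    [-0.043,0,0,0,0.0],
    [-0.043,0,0,0,0.0],
    [0,0,0.034,0,0.0],
    [0,0,0.034,0,0.0],
    [0,0,0.034,0,0.0],
    [0,0,0,0,0.0],
    [-0.01,0,0,0,0.0],
    [-0.006,0,0,0,0.0],
    [-0.004,0,0,0,0.0],
    [-0.003,0,0,0,0.0],
    [-0.003,0,0,0,0.0],
    [-0.003,0,0,0,0.0]
  ]
}}

```text
clock: 13.45
position: [637.2, -109.1, 241.8]
ee_rot: [0.06, 0.998, 0.001, -0.007]
contact_force: [-4.9, 0.3, -0.4]
gripper_width: -0.2
```

```bash
python3 - <<'E'
from h import *
p,d,K,C=wpts([])
cv2.imwrite("pics/w10.png",p)
E
```

```text
t 13.45 pos [ 637.2 -109.1  241.8] yaw 173.09 zax [-0.0143  0.0023 -0.9999] jig [139.9 -79.2 241.8] F [-4.9  0.3 -0.4] w -0.2 q [ 0.08  0.42  0.09 -0.   -1.26 -1.77]
```

View pics/w10.png

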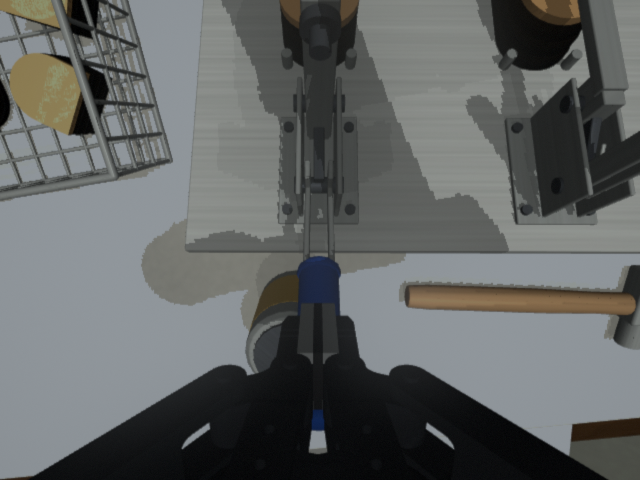

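Request:
{"method": "drive_tool", "body": {
  "steps": [
    [-0.002,0,0,0,0.0],
    [-0.002,0,0,0,0.0],
    [0,0,0,0,0.0]
  ]
}}

```text
clock: 13.8
position: [640.8, -109.7, 241.4]
ee_rot: [0.06, 0.998, 0.001, -0.008]
contact_force: [-5.1, 1.1, 0.9]
gripper_width: 0.2
```

Request:
{"method": "drive_tool", "body": {
  "steps": [
    [-0.002,0,0,0,0.0],
    [-0.002,0,0,0,0.0],
    [0,0,0,0,0.0]
  ]
}}

```text
clock: 14.1
position: [641.2, -109.8, 241.3]
ee_rot: [0.06, 0.998, 0.001, -0.012]
contact_force: [-13.5, 3.5, 5.8]
gripper_width: -0.0
```

Request:
{"method": "drive_tool", "body": {
  "steps": [
    [0.005,0,0,0,0.0],
    [0.01,0,0,0,0.0],
    [0,0,-0.03,0,0.0],
    [0,0,-0.03,0,0.0],
    [0.01,0,-0.03,0,0.05],
    [0.04,0,-0.015,0,0.085],
    [0.04,0,0,0,0.085],
    [0.04,0,0,0,0.085],
    [0.04,0,0,0,0.085],
    [0.04,0,0,0,0.085],
    [0,0,0,0,0.085]
  ]
}}

```text
clock: 15.2
position: [420.8, -83.4, 351.1]
ee_rot: [0.06, 0.998, 0.001, -0.003]
contact_force: [0.0, 0.7, 0.0]
gripper_width: 84.7
```

```bash
python3 - <<'E'
from h import *
p,d,K,C=wpts([])
cv2.imwrite("pics/w11.png",p);np.savez("pics/w11.npz",d=d,K=K,C=C)
q=(508,-13.4,-.1229)
m=d>0;v,u=np.nonzero(m&(d<330)&(np.abs(np.arange(640)[None]-319)<25)&(np.arange(480)[:,None]<420)&(np.arange(480)[:,None]>250))
X=deproj(K,C,u,v,d[v,u]);j=(X-[q[0],q[1],0])@Rz(q[2]);e=j-[0,-80,55];s=e@U;h=e@N
k=h>60
print("bar pts",k.sum());
for a in range(60,150,8):
    kk=(h>a)&(h<a+8)&(s<115)
    if kk.sum()>3: print(a,kk.sum(),np.percentile(s[kk],[2,50,98]).round(1), np.percentile(j[kk,1],[2,98]).round(1))
S=arm.read_state();pics,ds=arm.get_image("scene");Ks,Cs=cam("scene")
cv2.imwrite("pics/s11.png",pics);np.save("pics/s11.npy",ds)
v,u=np.mgrid[0:480,0:640];X=deproj(Ks,Cs,u,v,ds)
M=R.from_quat(S["ee_rot"]).as_matrix();t=(X-S["position"])@M
ok=(ds>0)
r=np.hypot(t[...,0],t[...,1])
for a in range(-300,0,10):
    kk=ok&(t[...,2]>a)&(t[...,2]<a+10)&(r<130)
    if kk.sum()>3: print(a,kk.sum(),"r",np.percentile(r[kk],[50,98]).round(0),"x",np.percentile(t[kk][:,0],[2,98]).round(0),"y",np.percentile(t[kk][:,1],[2,98]).round(0))
E
```

```text
t 15.2 pos [420.8 -83.4 351.1] yaw 173.15 zax [-0.0058  0.0029 -1.    ] jig [-77.9 -80.2 351.1] F [0.  0.7 0. ] w 84.7 q [ 0.18 -0.03 -0.21 -0.   -1.4  -1.87]
bar pts 886
124 8 [ 89.6 101.5 106.8] [-84.5 -71.9]
132 148 [ 89.5 100.7 107.1] [-85.4 -69.4]
140 485 [ 90.8 103.9 114.4] [-84.5 -71.1]
-300 5 r [44. 46.] x [-35. -26.] y [-38. -26.]
-290 238 r [42. 46.] x [-42.  -3.] y [-44.   3.]
-280 361 r [42. 45.] x [-42.   9.] y [-44.  18.]
-270 364 r [42. 45.] x [-42.   9.] y [-45.  23.]
-260 465 r [44. 48.] x [-45.  17.] y [-47.  31.]
-250 275 r [42. 45.] x [-42.   7.] y [-44.  24.]
-240 282 r [42. 45.] x [-41.   7.] y [-44.  24.]
-230 312 r [40. 43.] x [-40.   8.] y [-43.  24.]
-220 314 r [40. 43.] x [-40.   8.] y [-43.  25.]
-210 295 r [40. 43.] x [-40.   6.] y [-43.  24.]
-200 286 r [40. 44.] x [-40.   8.] y [-43.  25.]
-190 102 r [38. 42.] x [-39.   5.] y [-42.  19.]
-180 368 r [34. 41.] x [-37.  15.] y [-40.  24.]
-170 255 r [38. 41.] x [-37.   9.] y [-41.  24.]
-160 243 r [38. 41.] x [-37.   9.] y [-40.  22.]
-150 251 r [38. 41.] x [-38.  10.] y [-40.  25.]
-140 215 r [38. 41.] x [-37.  10.] y [-40.  21.]
-130 74 r [38. 41.] x [-35.   7.] y [-41.   5.]
-120 378 r [54. 71.] x [-13.  12.] y [-70.  62.]
-110 429 r [35. 73.] x [-19.   9.] y [-72.  62.]
-100 284 r [34. 74.] x [-19.   9.] y [-74.  65.]
-90 313 r [39. 75.] x [-18.  14.] y [-75.  66.]
-80 324 r [44. 76.] x [-17.  14.] y [-76.  67.]
-70 301 r [57. 77.] x [-13.  11.] y [-77.  67.]
-60 86 r [52. 69.] x [-13.   8.] y [-65.  65.]
-50 98 r [47. 59.] x [-11.  10.] y [-59.  52.]
-40 103 r [50. 60.] x [-11.  10.] y [-59.  51.]
-30 100 r [50. 59.] x [-11.  11.] y [-59.  53.]
-20 42 r [42. 54.] x [-12.  12.] y [-54.  44.]
```

View pics/s11.png

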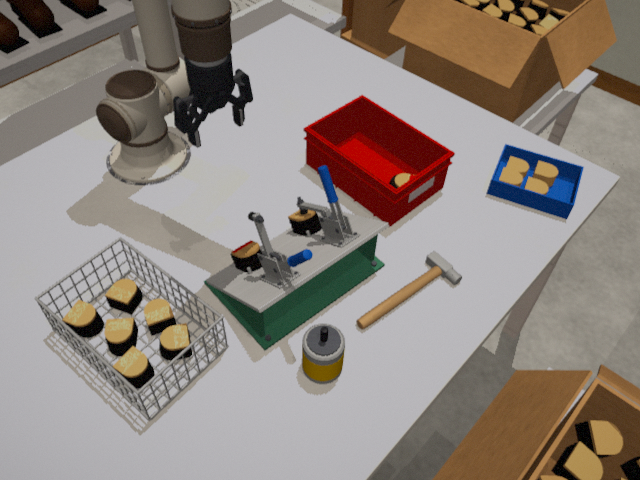

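Request:
{"method": "drive_tool", "body": {
  "steps": [
    [0.027,0.002,0,0,0.085],
    [0,0,0.045,0,0.085],
    [0,0,0.045,0,0.085],
    [0,0,0.045,0,0.085],
    [0,0,0.043,0,0.085],
    [0,0,0,0,0.085],
    [0,0,0,0,0.085]
  ]
}}

```text
clock: 16.0
position: [397.1, -78.0, 172.2]
ee_rot: [0.06, 0.998, 0.0, -0.006]
contact_force: [0.8, -0.4, 0.8]
gripper_width: 84.6
```

```bash
python3 - <<'E'
from h import *
p,d,K,C=wpts([])
cv2.imwrite("pics/w12.png",p)
q=(508,-13.4,-.1229)
print(proj(K,C,j2w(q,[jigpt(-1,-24,y,42) for y in(-25,29)])))
E
```

```text
t 16.0 pos [397.1 -78.  172.2] yaw 173.13 zax [-1.130e-02  7.000e-04 -9.999e-01] jig [-102.1  -77.7  172.2] F [ 0.8 -0.4  0.8] w 84.6 q [ 0.21  0.07 -0.58 -0.   -0.94 -1.9 ]
[[276.05638831 332.08595318]
 [354.80768113 332.37505975]]
```

View pics/w12.png

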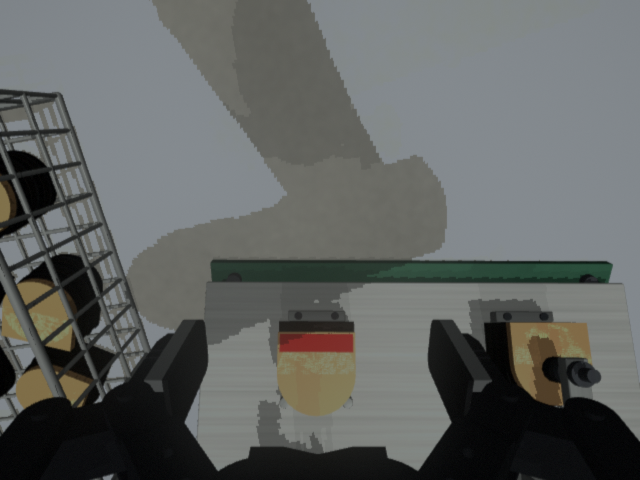

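Request:
{"method": "drive_tool", "body": {
  "steps": [
    [-0.0062,0,0.0116,0,0.085],
    [-0.0062,0,0.0116,0,0.085],
    [-0.0062,0,0.0116,0,0.085],
    [-0.0062,0,0.0116,0,0.085],
    [-0.0062,0,0.0116,0,0.085],
    [-0.0062,0,0.0116,0,0.085],
    [-0.0062,0,0.0116,0,0.085],
    [-0.0062,0,0.0116,0,0.085],
    [0,0,0,0,0.085]
  ]
}}

```text
clock: 16.95
position: [443.3, -83.8, 76.5]
ee_rot: [0.06, 0.998, 0.0, -0.007]
contact_force: [0.0, -0.5, 0.3]
gripper_width: 85.0
```

```bash
python3 - <<'E'
from h import *
p,d,K,C=wpts([])
cv2.imwrite("pics/w13.png",p)
p2,d2=arm.get_image("scene")
cv2.imwrite("pics/s13.png",cv2.resize(p2[90:350,150:420],None,fx=2.2,fy=2.2,interpolation=cv2.INTER_CUBIC))
E
```

```text
t 16.95 pos [443.3 -83.8  76.5] yaw 173.07 zax [-0.0149  0.0014 -0.9999] jig [-55.6 -77.8  76.5] F [ 0.  -0.5  0.3] w 85.0 q [ 0.17  0.29 -0.6  -0.01 -0.7  -1.86]
```

View pics/w13.png

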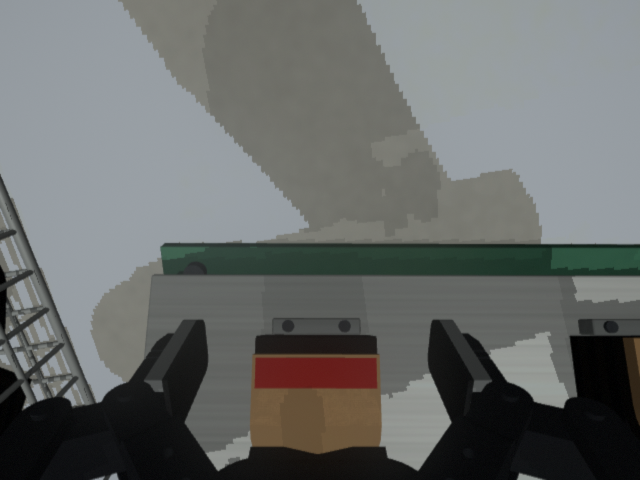

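View pics/s13.png

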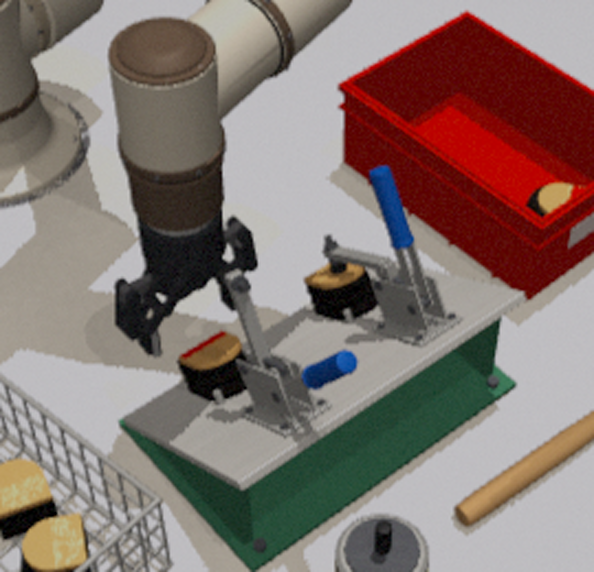

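Request:
{"method": "drive_tool", "body": {
  "steps": [
    [-0.0065,0,0.0108,0,0.085],
    [-0.0065,0,0.0108,0,0.085],
    [0,0,0,0,0.085]
  ]
}}

```text
clock: 17.35
position: [456.2, -85.2, 55.0]
ee_rot: [0.06, 0.998, 0.0, -0.007]
contact_force: [-0.0, 0.2, -1.3]
gripper_width: 84.9
```

```bash
python3 - <<'E'
from h import *
st()
E
```

```text
t 17.35 pos [456.2 -85.2  55. ] yaw 173.08 zax [-0.0138  0.0016 -0.9999] jig [-42.6 -77.6  55. ] F [-0.   0.2 -1.3] w 84.9 q [ 0.16  0.34 -0.59 -0.01 -0.65 -1.85]
```

Request:
{"method": "drive_tool", "body": {
  "steps": [
    [0,0,0,0,0.06],
    [0,0,0,0,0.045],
    [0,0,0,0,0.03],
    [0,0,0,0,0.0],
    [0,0,0,0,0.0],
    [0,0,0,0,0.0]
  ]
}}

```text
clock: 17.95
position: [456.1, -85.1, 57.1]
ee_rot: [0.06, 0.998, 0.001, -0.006]
contact_force: [-2.4, -0.1, 5.1]
gripper_width: 52.4
```

```bash
python3 - <<'E'
from h import *
p,d,K,C=wpts([])
cv2.imwrite("pics/w14.png",p)
E
```

```text
t 17.95 pos [456.1 -85.1  57.1] yaw 173.11 zax [-0.0113  0.0018 -0.9999] jig [-42.7 -77.6  57.1] F [-2.4 -0.1  5.1] w 52.4 q [ 0.16  0.34 -0.59 -0.01 -0.65 -1.85]
```

View pics/w14.png

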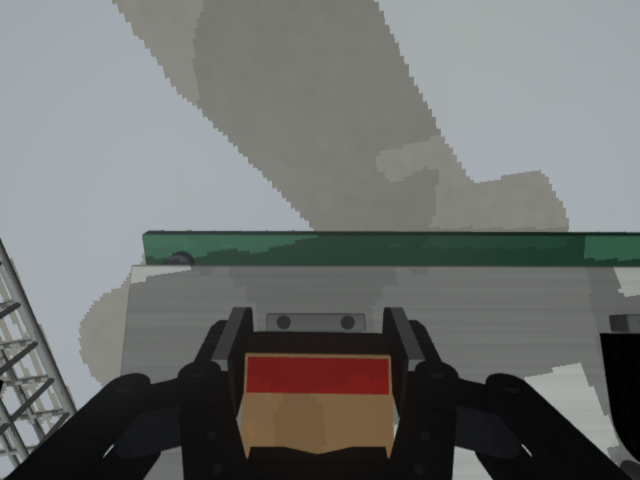

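Request:
{"method": "drive_tool", "body": {
  "steps": [
    [0.003,0,-0.0052,0,0.0],
    [0.004,0,-0.007,0,0.0],
    [0.005,0,-0.0087,0,0.0],
    [0.006,0,-0.0104,0,0.0],
    [0.006,0,-0.0104,0,0.0],
    [0.006,0,-0.0104,0,0.0],
    [0,0,0,0,0.0]
  ]
}}

```text
clock: 18.7
position: [427.1, -81.4, 110.7]
ee_rot: [0.06, 0.998, 0.001, -0.004]
contact_force: [0.3, 0.5, -1.8]
gripper_width: 52.1
```

```bash
python3 - <<'E'
from h import *
p,d,K,C=wpts([])
cv2.imwrite("pics/w15.png",p)
p2,d2=arm.get_image("scene")
cv2.imwrite("pics/s15.png",cv2.resize(p2[90:350,150:420],None,fx=2.2,fy=2.2,interpolation=cv2.INTER_CUBIC))
E
```

```text
t 18.7 pos [427.1 -81.4 110.7] yaw 173.12 zax [-0.0082  0.0024 -1.    ] jig [-71.9 -77.4 110.7] F [ 0.3  0.5 -1.8] w 52.1 q [ 0.19  0.21 -0.6  -0.01 -0.77 -1.87]
```

View pics/w15.png

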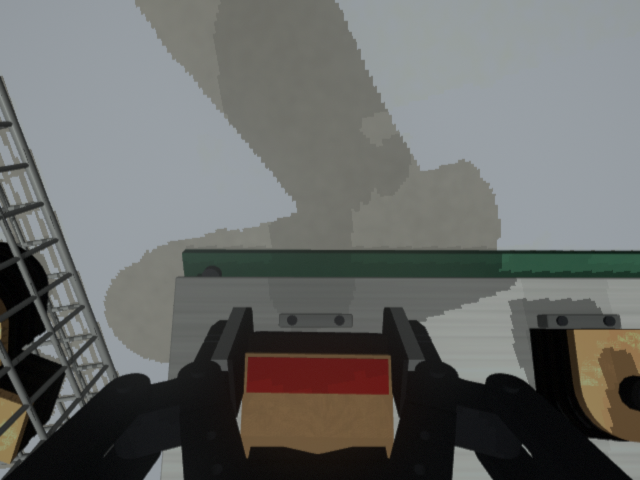

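View pics/s15.png

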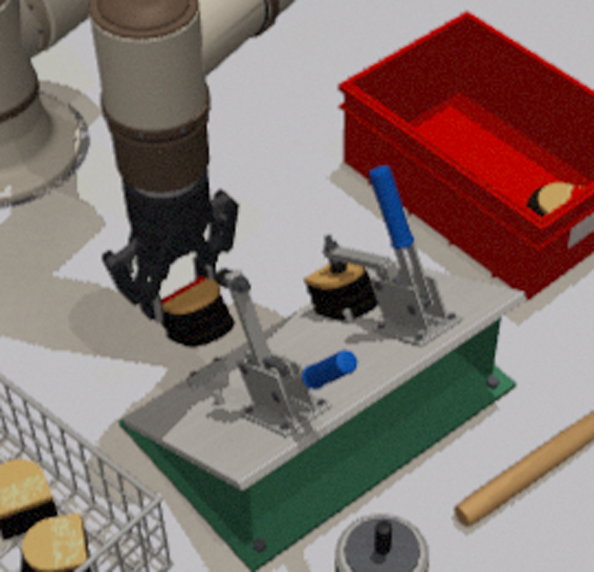

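```bash
python3 - <<'E'
from h import *
p=cv2.imread("pics/top0.png");cv2.imwrite("pics/tc.png",cv2.resize(p[190:365,100:250],None,fx=3.4,fy=3.4,interpolation=cv2.INTER_CUBIC))
K,C=cam("top")
def ray(u,v,z):
    a=C[:3,3];b=deproj(K,C,u,v,1000.);t=(z-a[2])/(b[2]-a[2]);return a+t*(b-a)
P=[ray(*uv,120)[:2] for uv in[(129,205),(224,210),(209,350),(113,345)]]
print(np.round(P,1),np.mean(P,0))
hs=cv2.cvtColor(p,cv2.COLOR_BGR2HSV);m=(cv2.inRange(hs,(0,150,40),(8,255,255))|cv2.inRange(hs,(172,150,40),(180,255,255)));m[:,245:]=0
k=cv2.minAreaRect(cv2.findNonZero(m));print(k,cv2.boxPoints(k));
X=np.load("pics/X.npy");Q=X[(m>0)];Q=Q[abs(Q[:,2]-119)<4];r=cv2.minAreaRect(Q[:,:2].astype(np.float32));print("rim",r,cv2.boxPoints(r))
F=X[(m>0)];F=F[abs(F[:,2]-5)<5];r=cv2.minAreaRect(F[:,:2].astype(np.float32));print("floor",r,len(F))
E
```

```text
[[633.3 441.2]
 [619.7 230.8]
 [316.6 259.2]
 [329.1 465.6]] [474.65560107 349.1997651 ]
((170.89419555664062, 276.8992919921875), (103.7550277709961, 145.40892028808594), 6.709836959838867) [[110.87714 343.04434]
 [127.86688 198.63138]
 [230.91125 210.75424]
 [213.92151 355.1672 ]]
rim ((476.70062255859375, 354.26849365234375), (210.18234252929688, 308.48529052734375), 85.2704086303711) [[314.31808 262.253  ]
 [621.753   236.81737]
 [639.0831  446.284  ]
 [331.64825 471.7196 ]]
floor ((478.47113037109375, 353.9176330566406), (199.50454711914062, 296.0408630371094), 85.01155853271484) 7196
```

View pics/tc.png

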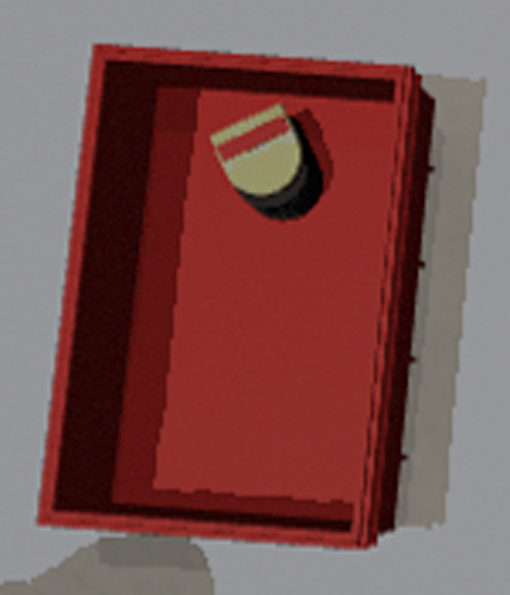

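Request:
{"method": "drive_tool", "body": {
  "steps": [
    [0.017,0,-0.03,0,0.0],
    [0.017,0,-0.03,0,0.0],
    [0.017,0,-0.03,0,0.0],
    [0.017,0,-0.03,0,0.0],
    [0,0.02,0,0,0.0],
    [0,0.035,0,0,0.0],
    [0,0.042,0,0,0.0],
    [0,0.042,0,0,0.0],
    [0,0.042,0,0,0.0],
    [0,0.042,0,0,0.0],
    [0,0.042,0,0,0.0],
    [0,0.042,0,0,0.0],
    [0,0.042,0,0,0.0],
    [0,0.042,0,0,0.0],
    [0,0.03,0,0,0.0],
    [0,0.0135,0,0,0.0],
    [0,0,0,0,0.0],
    [0,0,0,0,0.0]
  ]
}}

```text
clock: 20.6
position: [412.8, 356.9, 229.2]
ee_rot: [0.06, 0.998, -0.0, -0.006]
contact_force: [-0.0, -0.6, -1.0]
gripper_width: 52.4
```

```bash
python3 - <<'E'
from h import *
p,d,K,C=wpts([])
cv2.imwrite("pics/w16.png",p)
p2,d2=arm.get_image("scene")
cv2.imwrite("pics/s16.png",p2)
E
```

```text
t 20.6 pos [412.8 356.9 229.2] yaw 173.08 zax [-1.300e-02  2.000e-04 -9.999e-01] jig [-139.9  355.8  229.2] F [-0.  -0.6 -1. ] w 52.4 q [ 1.    0.26 -0.18 -0.01 -1.14 -2.69]
```

View pics/w16.png

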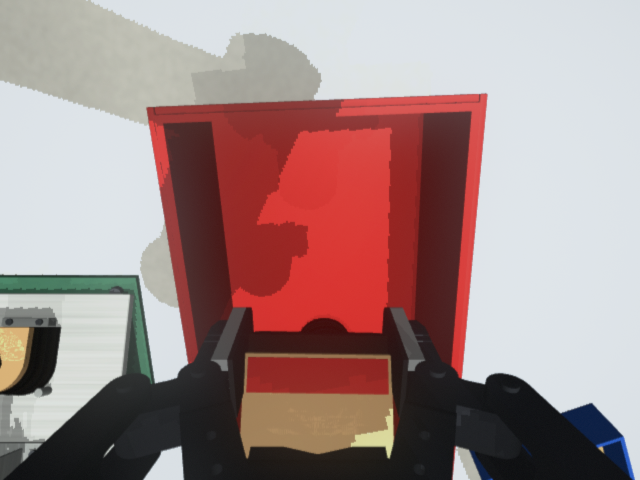

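View pics/s16.png

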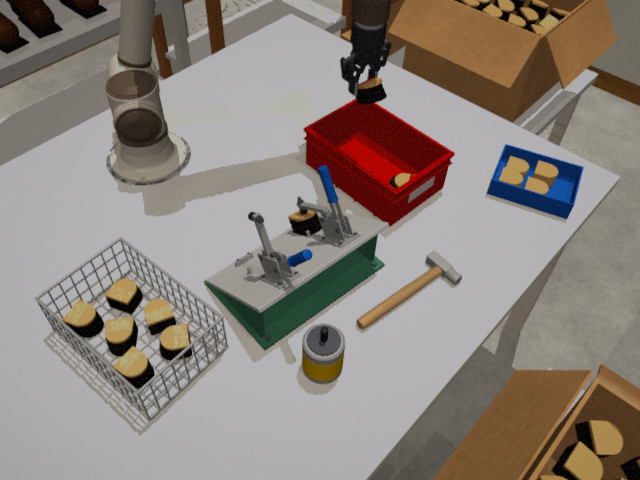

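```bash
python3 - <<'E'
from h import *
p,d,K,C=wpts([(323,325),(323,322),(310,200),(150,108),(485,97),(317,100),(195,330),(452,330)])
X=np.load("pics/X.npy")
c=np.array([476.5,352.5]);ex=np.array([np.cos(-.087),np.sin(-.087)]);ey=np.array([-ex[1],ex[0]])
for uv in[(176,234),(184,250),(186,253),(168,229),(183,221)]:
    P=X[uv[1],uv[0]];print(uv,P.round(0),((P[:2]-c)@ex).round(0),((P[:2]-c)@ey).round(0))
t=arm.read_state()["position"][:2]-c;print("tcp crate",t@ex,t@ey)
E
```

```text
t 20.7 pos [413.  356.4 229.8] yaw 173.04 zax [-0.0121  0.0013 -0.9999] jig [-139.6  355.4  229.8] F [ 0.5 -0.5 -0.8] w 52.4 q [ 1.    0.26 -0.18 -0.01 -1.14 -2.69]
(323, 325) [535.9 348.1  18. ] jig [-16.6 362.1  18. ]
(323, 322) [535.9 348.1  11.8] jig [-16.6 362.2  11.8]
(310, 200) [408.1 350.6   4. ] jig [-143.7  349.1    4. ]
(150, 108) [315.8 264.7 116.9] jig [-224.8  252.4  116.9]
(485, 97) [334.3 470.3 117.2] jig [-231.6  458.8  117.2]
(317, 100) [323.6 367.9 116.5] jig [-229.7  355.8  116.5]
(195, 330) [470.5 259.7 119.7] jig [-70.7 266.5 119.7]
(452, 330) [495.5 448.2 116. ] jig [-69.  456.6 116. ]
(176, 234) [577. 354.  49.] 100.0 10.0
(184, 250) [540. 337.  38.] 65.0 -10.0
(186, 253) [536. 338.  13.] 60.0 -9.0
(168, 229) [589. 374.  45.] 110.0 31.0
(183, 221) [614. 349.   3.] 137.0 9.0
tcp crate -63.5271423054193 -1.548705697022499
```

Request:
{"method": "drive_tool", "body": {
  "steps": [
    [0,0,0.03,0,0.0],
    [0,0,0.035,0,0.0],
    [0,0,0.035,0,0.0],
    [0,0,0.035,0,0.0],
    [0,0,0.025,0,0.0],
    [0,0,0.02,0,0.0],
    [0,0,0,0,0.0],
    [0,0,0,0,0.0]
  ]
}}

```text
clock: 21.55
position: [411.5, 357.8, 50.7]
ee_rot: [0.06, 0.998, 0.001, -0.006]
contact_force: [-0.4, 0.0, -0.4]
gripper_width: 52.3
```

Request:
{"method": "drive_tool", "body": {
  "steps": [
    [0,0,0.006,0,0.0],
    [0,0,0.006,0,0.0],
    [0,0,0.004,0,0.0],
    [0,0,0,0,0.0]
  ]
}}

```text
clock: 21.95
position: [410.6, 357.7, 33.5]
ee_rot: [0.06, 0.998, 0.0, -0.006]
contact_force: [-0.2, 0.3, -0.9]
gripper_width: 52.0
```

Request:
{"method": "drive_tool", "body": {
  "steps": [
    [0,0,0.003,0,0.0],
    [0,0,0.003,0,0.0],
    [0,0,0.002,0,0.0],
    [0,0,0,0,0.0]
  ]
}}

```text
clock: 22.35
position: [410.6, 357.9, 25.6]
ee_rot: [0.06, 0.998, 0.0, -0.006]
contact_force: [-0.3, -0.6, -0.5]
gripper_width: 52.0
```

```bash
python3 - <<'E'
from h import *
p,d,K,C=wpts([])
cv2.imwrite("pics/w17.png",p)
E
```

```text
t 22.35 pos [410.6 357.9  25.6] yaw 173.09 zax [-0.012   0.0013 -0.9999] jig [-142.2  356.5   25.6] F [-0.3 -0.6 -0.5] w 52.0 q [ 1.01  0.49 -0.42 -0.02 -0.66 -2.69]
```

View pics/w17.png

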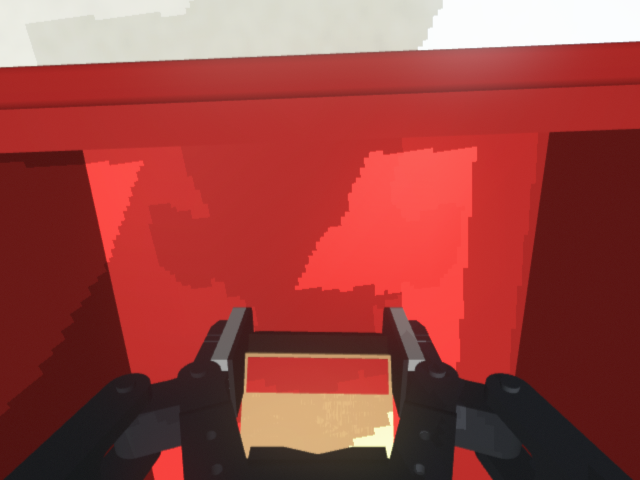

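Request:
{"method": "drive_tool", "body": {
  "steps": [
    [0,0,0.002,0,0.0],
    [0,0,0.001,0,0.0],
    [0,0,0,0,0.0]
  ]
}}

```text
clock: 22.7
position: [410.7, 358.1, 22.9]
ee_rot: [0.06, 0.998, 0.001, -0.006]
contact_force: [-0.4, 0.8, -0.6]
gripper_width: 52.3
```

Request:
{"method": "drive_tool", "body": {
  "steps": [
    [0,0,0,0,0.056],
    [0,0,0,0,0.06],
    [0,0,0,0,0.07],
    [0,0,0,0,0.085],
    [0,0,0,0,0.085],
    [0,0,0,0,0.085],
    [0,0,-0.01,0,0.085],
    [0,0,-0.02,0,0.085],
    [0,0,-0.035,0,0.085],
    [0,0,-0.04,0,0.085],
    [0,0,-0.04,0,0.085],
    [0,0,-0.04,0,0.085],
    [0,0,-0.04,0,0.085],
    [0,0,0,0,0.085],
    [0,0,0,0,0.085]
  ]
}}

```text
clock: 24.2
position: [413.3, 357.8, 249.7]
ee_rot: [0.06, 0.998, 0.002, -0.005]
contact_force: [0.2, -1.1, -0.9]
gripper_width: 85.2
```

```bash
python3 - <<'E'
from h import *
p,d,K,C=wpts([])
cv2.imwrite("pics/w18.png",p);np.savez("pics/w18.npz",d=d,K=K,C=C)
for n in("scene","top"):
    p2,d2=arm.get_image(n); cv2.imwrite(f"pics/{n}18.png",p2)
E
```

```text
t 24.2 pos [413.3 357.8 249.7] yaw 173.09 zax [-0.0101  0.005  -0.9999] jig [-139.5  356.8  249.7] F [ 0.2 -1.1 -0.9] w 85.2 q [ 1.    0.24 -0.15 -0.01 -1.18 -2.69]
```

View pics/w18.png

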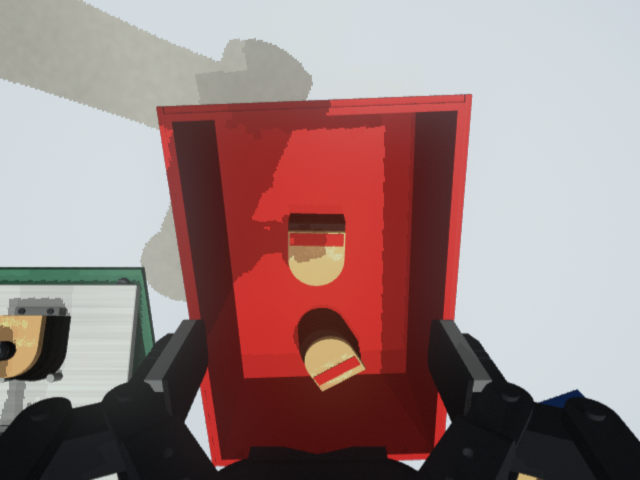

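View pics/scene18.png

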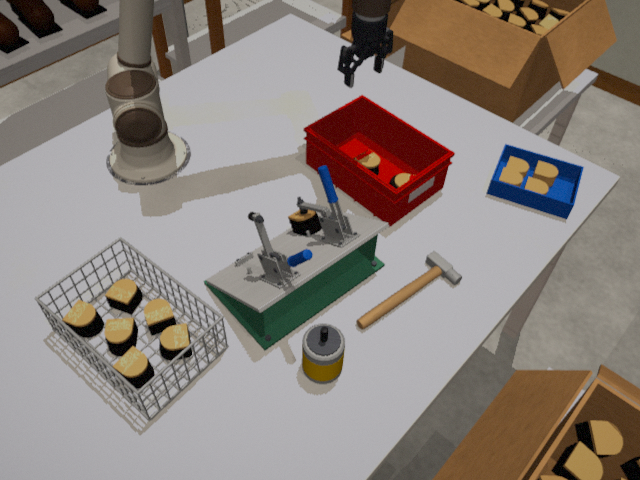

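View pics/top18.png

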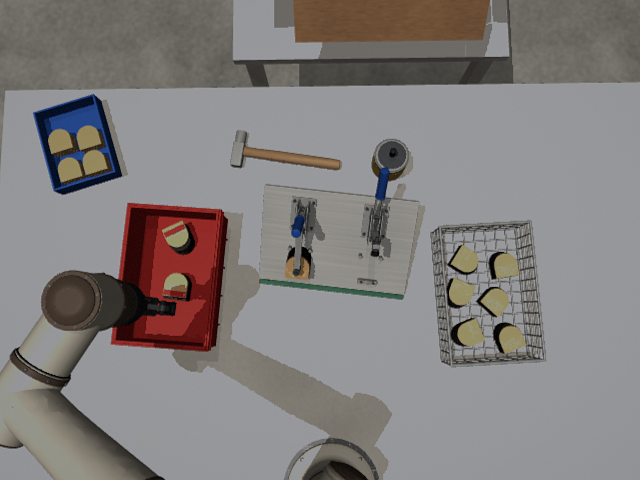

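Both reject heels are on the crate floor, the taped one at wrist pixel (316,255). The right clamp is open, the good heel is still clamped at top pixel (298,270), and the tin and hammer have not moved. I'm handing the job in.

```bash
python3 - <<'E'
from h import *
z=np.load("pics/w18.npz");d,K,C=z["d"],z["K"],z["C"]
P=deproj(K,C,316,262,d[262,316]);c=np.array([476.5,352.5]);ex=np.array([np.cos(-.087),np.sin(-.087)]);print(P.round(1),(P[:2]-c)@ex,(P[:2]-c)@[-ex[1],ex[0]])
a=cv2.imread("pics/top0.png").astype(int);b=cv2.imread("pics/top18.png").astype(int);D=abs(a-b).max(2)
print("diff good",D[225:285,283:315].mean(),"hammer",D[125:175,225:345].mean(),"tin top",D[138:160,375:410].mean())
print(arm.job_done())
E
```

```text
[464.2 351.9  46. ] -12.1668058186815 -1.6688950563590494
diff good 2.4776041666666666 hammer 2.93 tin top 2.2675324675324675
the job is handed in; nothing more can be done
None
```

The rejected heel (right nest) is in the red crate and its clamp is fully open. I handed the job in at about 24 s; no verdict is reported.

- **Clamp:** The handle slipped out of my first grip partway. I gripped it again, then pushed it with closed fingers until the force rose to about 14 N at the stop.
- **Heel:** I took it out square to the plate and lowered it well below the crate's rim. I let go with its lower edge just above the floor, so it dropped a few millimetres onto its seat.

**Last checks:**
- **Position:** The heel lies flat, with the top of its lift 46 mm above the table. It is about 12 mm from the crate's centre along x and 2 mm along y, clear of the older reject.
- **Other objects:** The right clamp is open. The good heel, hammer and tin look the same in the before and after top pictures.
- **Robot:** The gripper is empty and touching nothing, about 250 mm above the table.

No final check failed. I did not measure the clamp's angle again after the last push, only by the contact at the stop and the pictures.

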